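# Ease a fixture pallet home on the dispenser's ball locators

## Task

Lift the brown fixture pallet off the bench by its lifting bar and set it level on the three locating balls of the dispenser's nest, its white mark on the side away from you. Slowly and gently press it past the two sprung roller catches and keep hold of it while the springs pull it down, so that it does not slam, until you feel it sit firmly on all three balls; never lean hard on it. Then let go, and leave everything else where it stands.

Things in the scene. Friction and masses are not known exactly. Their poses are not given: they have to be found in the camera images.
- pallet: Brown plate 150 mm (x) x 202 mm (y) x 10 mm, about 0.55 kg, a yellow board on either side of a lifting bar. Three steel vee blocks under it reach 16 mm down and are its feet: open downwards, 32 mm wide at the mouth, at (50, 0), (-25, 65), (-25, -65) mm, pointing to the centre. Origin at its centre, level with the feet; plate top at z 26 mm
- pallet_bar (a point): Centre of the pallet's aluminium lifting bar, at its (0, 0, 69) mm. The bar runs along the pallet's x, 70 mm long, 14 mm wide (y), 14 mm high; under it 36 mm clear down to the boards, save two 12 mm posts at x +-26 mm
- pallet_mark (a point): White bar-shaped mark, 12 x 44 mm, on the plate at the middle of the pallet's +x edge, at its (66, 0, 26) mm. It must end on the carriage's +x side
- pallet_strike (a point): Nose of the steel strike at the pallet's +y end, at its (0, 106, 21) mm; a like one at y -106. They part the roller catches on the way down: they touch the rollers about 15 mm above home; pushing on takes up to some 13 N beyond the weight; from about 6 mm above home the springs pull down instead, by up to some 20 N; then the balls stop the pallet
- bed: The dispenser's low aluminium rail bed, fixed, 200 mm wide, 50 mm high, running in its +y from its loading end; origin on the bench below its middle line. At its -y end, 170 to 220 mm from the origin, a grey console 240 mm long (x), 60 mm high, with a red stop knob up to 84 mm over the bench
- carriage: Level aluminium plate on the bed, fixed, 320 mm (x) x 270 mm (y), +x away from the robot, its top 15 mm above its origin. It carries the nest: a dark plate with three 20 mm steel balls at (50, 0), (-25, 65), (-25, -65) mm and, at y +-106 mm, a sprung arm with a black roller (12 mm thick) at its top, which swings outwards
- nest_axis (a point): Point on the carriage's top face on the nest's upright centre line. The home pallet's origin is straight above it, its axes along the carriage's. Jack screws set the nest's height, which is not measured: home lies with the pallet's origin anywhere from 40 to 70 mm above this point, and must be felt. The balls centre the pallet over its last 12 mm of travel
- board_stack: stack of yellow-green fibreglass boards, 90 x 130 x 70 mm, on the bench; origin under its centre. Bystander
- solvent_bottle: clear bottle with a white cap, 58 mm across, 140 mm tall; origin under its centre. Bystander
- tape_roll: orange ring of tape, 90 mm across, 25 mm high, lying flat; origin under its centre. Bystander
- clip_bin: open blue bin of metal clips, 110 x 150 x 50 mm; origin under its centre. Bystander
- nozzle_jar: small amber jar with a black lid, 52 mm across, 65 mm tall; origin under its centre. Bystander
- hex_driver: red-handled screwdriver lying on the bench, about 0.2 m long. Bystander
- purge_cup: small pink open cup, 36 mm across, 28 mm tall, standing loose on the far (+x) margin of the carriage, about 130 mm from the nest axis; origin under its centre. Bystander
There are look-alikes about, which are no part of the job. Leave any orange look-alike of the pallet alone.

How it is judged:
By the outcome, as a careful person would: the job done as asked, in the order asked, and still so for the second after the job is handed in, with the robot touching nothing.
It also fails if it takes over 61 s, if anything falls off the work surface, if the arm or the gripper's body presses on something with over 40 N, if the wrist force passes 120 N, or if a joint passes its speed limit or range.

## Robot

A 6-joint arm with a two-finger parallel gripper is mounted at the origin on the work surface. World frame = base frame: x ahead of the robot, y to its left, z up, the work surface at z = 0. Lengths are in m, angles in rad, forces in N, time in s.
With the tool pointing down it reaches from about 0.35 to 0.975 m from the base axis. Payload 4.9 kg.
Tool frame: the origin (TCP) lies at the very end of the fingers, on their centre line; the grasp point (between the pads) lies 19 mm behind it (manip.grasp_offset is the distance from the TCP to the grasp point, in m); z points along the fingers, y is the line along which they close (so a half turn about z gives the same grasp; the last joint's range is limited). The gripper opens to 85 mm and grips with 20 to 120 N. Pads are 22 mm wide; open, the fingers measure 114 mm over their backs; the gripper's body (76 mm by 85 mm) begins 54 mm behind the grasp point. The pads swing forward as they close: fully open they stand 13 mm farther back than shut.
Start: joints at [-1.301, 0.053, 1.613, -0, 1.476, -0.119], TCP at [0.237, -0.578, 0.194] pointing down, gripper open.
Joint ranges: [-3.01, 3.01], [-1.01, 2.22], [0.06, 2.58], [-1.02, 4.17], [0.09, 2.62], [-3.14, 3.14]. Speed limits (rad/s): [2.57, 2.57, 3.14, 3.14, 3.14, 3.14].

## Interface

Orientations are given as [roll, pitch, yaw] about the fixed x, y, z axes, in that order (R = Rz(yaw) Ry(pitch) Rx(roll)).
In Python, from bench import manip gives the robot as it stands.
- The arm moves only by the tool step_arm, never from a script. Its argument "motion" is a list that holds one entry, the list of rows, each a list of 5 numbers: the finger opening in mm, from 0 to 85.4, then the shift along the tool's x, y, z in mm, then the turn about the tool's z in degrees. In form: [[[jaw, x, y, z, spin], ...]]. A call has 1 to 20 rows; each row shifts and turns the commanded pose from where the row before left it, along the tool's axes as they then stand; what a row does not reach is not made up. A row lasts 1/12 s, in which the tool goes at most 41.7 mm and 7.16 degrees, less where a joint would pass 70% of its speed; a pose out of reach is approached as far as the arm can. A call is refused whole if a number of a shift passes 41.7 or a number of a turn 7.16, either way. A call with a gripper value outside its range is refused whole. The fingers move at their own pace and stop on an object; "newtons" is the grip in N (left out, the last holds). Time passes only in rows, so rows that do not move let the fingers close. It gives the time, the measured TCP pose, the force, the opening and the grip force at its end, in the units of the state.
- manip.sense(): the state, without advancing time (a new reading comes with each control period).
- manip.read_camera(name): name is "scene" or "top"; returns a dict with "pixels" (384x512x3 uint8, red, green, blue), "fx", "fy", "cx", "cy" (pixels), "R" (3x3) and "t" (3): a world point X has camera coordinates R X + t. Camera axes: x right, y down, z forward; pixel columns grow to the right and rows downward; lengths in m; the calibration is good to about 2 mm. A picture is of the moment at which its call begins. There is no depth.
- manip.hand_in(): hands the job in; it is judged then, once.
Trained networks look in a picture, given as the dict that the camera call returned (one of the last four; its "shot" number tells which), for a name from the list of things; names that differ only in an ending like _2 or _b are one class to them, and where a whole thing is asked for, a point or a joint stands for the part that bears it (a point fixed in the world has none). Each returns a list of dicts, best first, with "confidence" (0 to 1); they miss things now and then, are a little off and sometimes report something else, mostly with a low value. They report only what shows in the picture. A call takes as long as a camera call. They do not tell look-alikes from the thing itself.
- manip.search_frame(picture, label): "xyz" ([x, y, z] in m, in world coordinates, good to about 4 mm: the middle of the surface that is visible of it).
- manip.tip_of(picture, label): "xyz" ([x, y, z] in m, in world coordinates, good to about 4 mm: a listed point, or the origin of a listed thing).
The state is a dict: "time_s": time; "joint_positions": joint angles; "joint_vel": joint speeds; "joint_efforts": joint torques, N m; "position": TCP position; "tcp_rot": TCP orientation; "wrist_force": force on the tool from outside, world axes, zero at the start; "torque": the same for the moment, N m; "width": finger opening in m; "grasp_force": force on a finger pad.
Only numpy, scipy, OpenCV 4.12 (cv2) and the standard library are available. Lean on these libraries where they do the work, as an engineer would, in place of code of your own. Each camera call takes 0.05 s, during which the arm holds its last target. There are 200 camera calls.

## Working session

There is one attempt and no reset: what is moved stays moved. The work goes in short steps, Python scripts to look and compute and a tool call to move; the robot and the scene stay as the last step left them, time stands still between calls to the robot, and variables do not carry over. Pictures are saved under pics/ and viewed, at most 10 in all, crops included, and the job is handed in when it is done.

Besides the shell and the picture viewer there is one more tool, called after "Call:" as name(argument=value, ...), one argument or row to a line, values as JSON. step_arm: Moves the arm, as the interface text tells. Its arguments: {"type":"object","properties":{"motion":{"type":"array","items":{"type":"array","items":{"type":"array","items":{"type":"number"}}}},"newtons":{"type":"number"}},"required":["motion"]}

```bash
mkdir -p pics
python3 - <<'E'
from bench import manip
import cv2
s=manip.sense();print({k:(s[k] if not hasattr(s[k],'tolist') else s[k].tolist()) for k in ('time_s','position','tcp_rot','width','wrist_force')}, manip.grasp_offset)
for c in ('scene','top'):
    p=manip.read_camera(c); cv2.imwrite(f'pics/{c}0.png',p['pixels'][:,:,::-1])
    print(c,p['fx'],p['R'],p['t'])
    for l in ('pallet','pallet_bar','pallet_mark','pallet_strike','nest_axis','carriage','bed','purge_cup','solvent_bottle','board_stack'):
        print(l,[([round(float(v),3) for v in d['xyz']],round(d['confidence'],2)) for d in manip.tip_of(p,l)[:4]])
E
```

```text
{'time_s': 0.0, 'position': [0.23672473548126896, -0.5776858260090921, 0.1928755322501702], 'tcp_rot': [-3.139547436064685, -0.00018171109484210746, 0.3887753810756196], 'width': 0.08523753376351444, 'wrist_force': [0.7062287156237893, -0.19206474739353618, 0.39376712781547896]} 0.0187
scene 477.5242739199467 [[-0.1393374   0.98999698 -0.02216026]
 [ 0.56677209  0.06138    -0.82158499]
 [-0.81200646 -0.12703733 -0.56965519]] [ 0.22419401 -0.21386551  1.85758975]
pallet [([0.492, -0.325, -0.0], 0.98), ([0.212, -0.288, 0.002], 0.95)]
pallet_bar [([0.212, -0.29, 0.07], 0.77), ([0.49, -0.322, 0.066], 0.62)]
pallet_mark [([0.553, -0.301, 0.024], 0.88), ([0.278, -0.287, 0.025], 0.87), ([0.488, -0.324, 0.068], 0.39)]
pallet_strike [([0.455, -0.227, 0.019], 0.93), ([0.217, -0.184, 0.022], 0.7)]
nest_axis [([0.54, 0.237, 0.064], 0.78), ([0.553, -0.299, 0.027], 0.36)]
carriage [([0.547, 0.237, 0.048], 0.86)]
bed []
purge_cup [([0.678, 0.23, 0.066], 0.52)]
solvent_bottle [([0.787, -0.129, -0.001], 0.96)]
board_stack [([0.728, -0.358, 0.0], 0.8)]
top 462.6112637872876 [[ 0.00275901 -0.99992448  0.0119755 ]
 [-0.99491307 -0.00395072 -0.1006597 ]
 [ 0.10069941 -0.01163686 -0.99484884]] [-0.15842412  0.52697512  1.38110689]
pallet [([0.492, -0.327, -0.0], 0.96), ([0.211, -0.287, -0.001], 0.9)]
pallet_bar [([0.489, -0.325, 0.071], 0.82), ([0.213, -0.289, 0.067], 0.59)]
pallet_mark [([0.276, -0.287, 0.023], 0.83), ([0.552, -0.298, 0.028], 0.59)]
pallet_strike [([0.45, -0.227, 0.019], 0.65), ([0.212, -0.184, 0.023], 0.63)]
nest_axis []
carriage [([0.546, 0.235, 0.048], 0.87)]
bed []
purge_cup [([0.528, -0.618, -0.002], 0.6), ([0.678, 0.228, 0.064], 0.5), ([0.727, -0.358, -0.003], 0.2)]
solvent_bottle [([0.785, -0.126, -0.002], 0.57)]
board_stack [([0.729, -0.359, -0.003], 0.75)]
```

View pics/scene0.png

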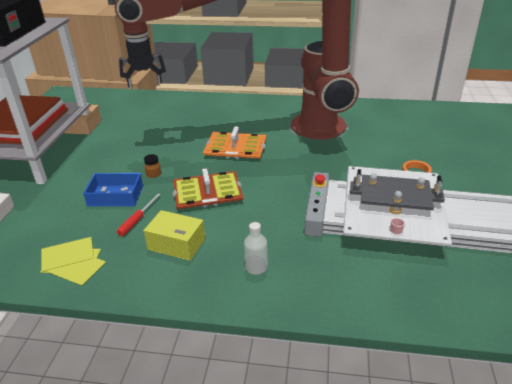

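View pics/top0.png

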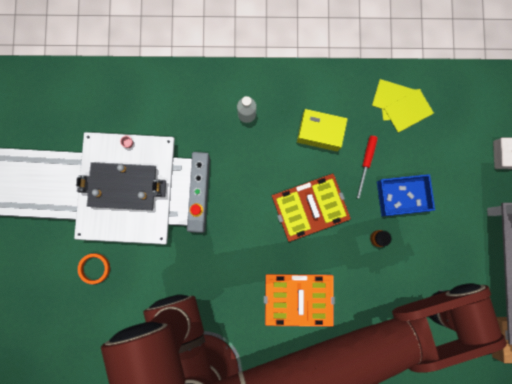

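The dark-red brown pallet sits at scene (207,190) / top (311,207), and the orange look-alike at top (300,300) is to be left alone. The nest is at top (122,187) with the pink cup at (127,142). Next I'll zoom in on the nest and pallet to get the yaw.

Run:
```python
import cv2,numpy as np
t=cv2.imread('pics/top0.png');s=cv2.imread('pics/scene0.png')
a=cv2.resize(t[125:250,65:185],None,fx=4,fy=4,interpolation=cv2.INTER_CUBIC)[:500]
c=cv2.resize(s[160:245,335:455],None,fx=4,fy=4,interpolation=cv2.INTER_CUBIC)
o=np.zeros((600,800,3),np.uint8); 
o=cv2.resize(t[125:250,65:185],(384,400),interpolation=cv2.INTER_CUBIC)
c=cv2.resize(s[160:245,335:455],(400,283),interpolation=cv2.INTER_CUBIC)
out=np.zeros((400,790,3),np.uint8);out[:400,:384]=o;out[:283,390:790]=c
cv2.imwrite('pics/nest0.png',out)
```

```text
(no output)
```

View pics/nest0.png

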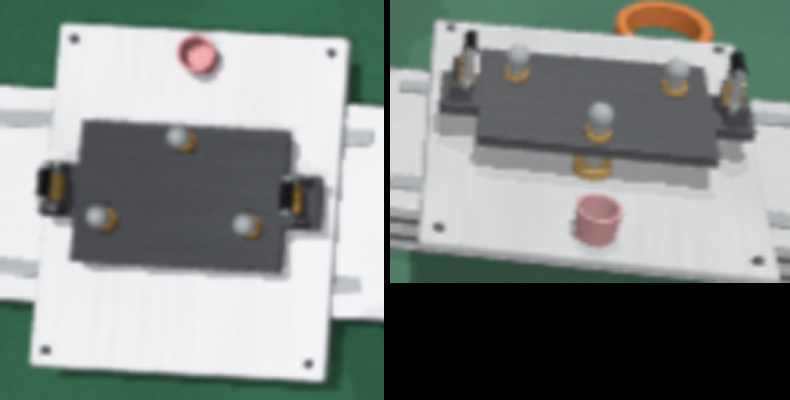

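Each nest ball shows in both views: top crop (179,137), (98,217), (245,225) and scene crop (601,115), (677,71), (517,57). I'll fit the nest pose and ball height from these, and the pallet yaw from its outline.

```bash
cat > h.py <<'E'
import numpy as np
from bench import manip
def proj(c,X):
    q=np.asarray(X)@c['R'].T+c['t']; return np.c_[c['fx']*q[:,0]/q[:,2]+c['cx'],c['fy']*q[:,1]/q[:,2]+c['cy']]
def place(p,z,yaw,P):
    c,s=np.cos(yaw),np.sin(yaw);P=np.asarray(P,float); return np.c_[p[0]+c*P[:,0]-s*P[:,1],p[1]+s*P[:,0]+c*P[:,1],z+P[:,2]]
E
python3 - <<'E'
from h import *
from scipy.optimize import least_squares
import cv2
T=manip.read_camera('top');S=manip.read_camera('scene')
tp=lambda a:np.array(a)/3.2+[65,125]-.35
sp=lambda a:(np.array(a)-[390,0])/3.333+[335,160]-.35
B=[[.05,0,0],[-.025,.065,0],[-.025,-.065,0]]
C=[[.16,.135,0],[.16,-.135,0],[-.16,-.135,0],[-.16,.135,0]]
bt=tp([[179,137],[98,217],[245,225]]);bs=sp([[601,115],[677,71],[517,57]]);ct=tp([[62,24],[348,40],[325,381],[31,365]])
f=lambda p:np.r_[(proj(T,place(p,p[3],p[2],B))-bt).ravel(),(proj(S,place(p,p[3],p[2],B))-bs).ravel()]
r=least_squares(f,[.54,.237,0,.11]);print('nest',r.x,np.degrees(r.x[2]),r.fun.round(1))
g=lambda p:(proj(T,place(p,.065,p[2],C))-ct).ravel()
r=least_squares(g,[.54,.237,0]);print('carr',r.x,np.degrees(r.x[2]),r.fun.round(1))
# pallet: brown outline in both views
for n,c in(('T',T),('S',S)):
    hsv=cv2.cvtColor(c['pixels'],cv2.COLOR_RGB2HSV);pc=proj(c,[[.491,-.326,.026]])[0].astype(int)
    print(n,pc)
# bar white pixels in top
c=T;pc=proj(c,[[.491,-.326,.07]])[0].astype(int);w=c['pixels'][pc[1]-40:pc[1]+40,pc[0]-45:pc[0]+45].astype(int)
m=((w.min(2)>170)).astype(np.uint8)
n,l,st,ce=cv2.connectedComponentsWithStats(m)
for i in range(1,n):
    if st[i,4]>20:
        ys,xs=np.nonzero(l==i);px=np.c_[xs,ys]+[pc[0]-45,pc[1]-40]
        (cx,cy),wh,a=cv2.minAreaRect(px.astype(np.float32));vx=cv2.fitLine(px.astype(np.float32),2,0,.01,.01).ravel()
        for z in(.076,.026):
            def inv(u):
                d=c['R'].T@[(u[0]-c['cx'])/c['fx'],(u[1]-c['cy'])/c['fy'],1];o=-c['R'].T@c['t'];return o+d*(z-o[2])/d[2]
            p0=inv([cx,cy]);p1=inv(np.array([cx,cy])+10*vx[:2]);d=p1-p0
            print(st[i,4],z,p0[:2].round(4),wh,np.degrees(np.arctan2(d[1],d[0])))
E
```

```text
nest [ 0.54399357  0.23327893 -0.05028074  0.12090641] -2.8808743569621673 [-0.4  0.1 -0.3 -0.  -0.3 -0.1 -0.5  0.3 -0.3 -0.1 -0.1 -0. ]
carr [ 0.54378612  0.23170197 -0.04888702] -2.801019641390795 [-0.3 -0.3  0.6 -0.5  0.1  0.3 -0.4  0.5]
T [311 206]
S [206 187]
55 0.076 [ 0.547 -0.297] (3.7947328090667725, 13.914020538330078) -69.49754144627914
55 0.026 [ 0.553  -0.3028] (3.7947328090667725, 13.914020538330078) -69.49754144627909
109 0.076 [ 0.4905 -0.3243] (23.40822982788086, 4.564604759216309) -160.27699606683342
109 0.026 [ 0.4944 -0.3311] (23.40822982788086, 4.564604759216309) -160.2769960668334
```

Call:
step_arm(
  motion=[
    [[85,15,-6,0,0],[85,30,-12,0,0],[85,33,-14,0,0],[85,33,-14,0,0],[85,33,-14,0,0],[85,33,-14,0,0],[85,33,-14,0,0],[85,33,-14,0,0],[85,33,-14,0,0],[85,33,-14,0,0],[85,22,-8,0,1],[85,0,0,0,1.1],[85,0,0,20,0],[85,0,0,20,0],[85,0,0,10,0],[85,0,0,0,0],[85,0,0,0,0]],
  ],
  newtons=60,
)

```text
time_s: 2.62
position: [0.4904, -0.325, 0.1437]
tcp_rot: [-3.14, 0.001, 0.352]
wrist_force: [0.0, -0.4, 0.9]
width: 0.0854
grasp_force: 0.0
```

Call:
step_arm(
  motion=[
    [[85,0,0,15,0],[85,0,0,25,0],[85,0,0,25,0],[85,0,0,18,0],[85,0,0,8,0],[85,0,0,3,0],[60,0,0,0,0],[40,0,0,0,0],[30,0,0,0,0]],
  ],
)

```text
time_s: 3.37
position: [0.4921, -0.3262, 0.0523]
tcp_rot: [3.139, -0.002, 0.352]
wrist_force: [0.7, 0.8, 0.6]
width: 0.0512
grasp_force: 0.0
```

Run:
```python
from h import *
import cv2
c=manip.read_camera('top');s=manip.read_camera('scene')
a=cv2.resize(c['pixels'][160:260,250:370],(480,400),interpolation=2);b=cv2.resize(s['pixels'][140:230,160:260],(310,279),interpolation=2)
o=np.zeros((400,790,3),np.uint8);o[:,:480]=a;o[:279,480:]=b;cv2.imwrite('pics/grasp.png',o[:,:,::-1])
x=manip.sense();print(x['position'],x['width'],x['wrist_force'])
```

```text
[ 0.49177553 -0.32590045  0.05174711] 0.035600090498457915 [ 0.47800065  0.21554811 -0.68337226]
```

View pics/grasp.png

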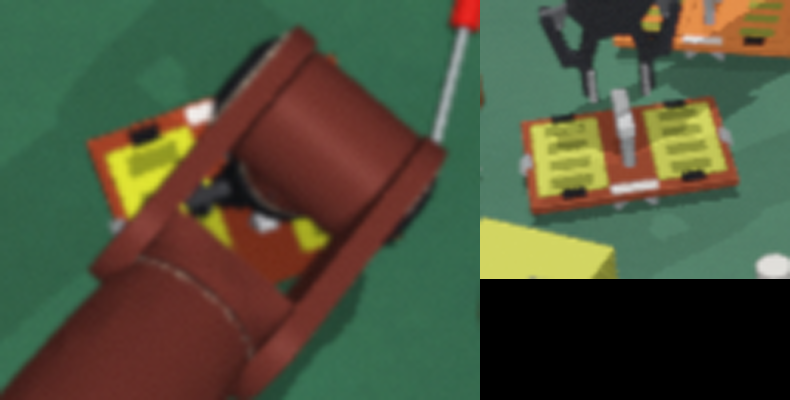

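Run:
```python
from h import *
s=manip.read_camera('scene');x=manip.sense()
P=place([.4905,-.325],0,np.radians(20.2),[[0,0,.076],[.035,0,.076],[-.035,0,.076]])
f=lambda X:((proj(s,X)-[160,140])*3.1+[480,0]).round()
print('bar',f(P)); print('tcp',f([x['position'], np.add(x['position'],[0,0,.01])]),x['position'])
print([(d['xyz'],d['confidence']) for d in manip.tip_of(s,'pallet_bar')])
```

```text
bar [[620. 107.]
 [625. 126.]
 [616.  88.]]
tcp [[621. 128.]
 [621. 120.]] [ 0.4915701  -0.32573536  0.05141285]
[([0.4877, -0.3252, 0.067], 0.95), ([0.2124, -0.2906, 0.0714], 0.71), ([0.6761, 0.2279, 0.0671], 0.38)]
```

Run:
```python
from h import *
import cv2
s=manip.read_camera('scene');x=manip.sense()
b=cv2.resize(s['pixels'][130:215,160:260],(800,600)[:1]+(600,) if 0 else (700,595),interpolation=2).copy()
for X,col in((x['position'],(255,0,255)),([.4905,-.325,.076],(0,255,255))):
    u=(proj(s,[X])[0]-[160,130]+.5)*7; cv2.circle(b,(int(u[0]),int(u[1])),4,col,1)
cv2.imwrite('pics/grasp2.png',b[:,:,::-1]);print(x['position'],x['width'])
```

```text
[ 0.49127033 -0.32543136  0.0508501 ] 0.029923948482334463
```

View pics/grasp2.png

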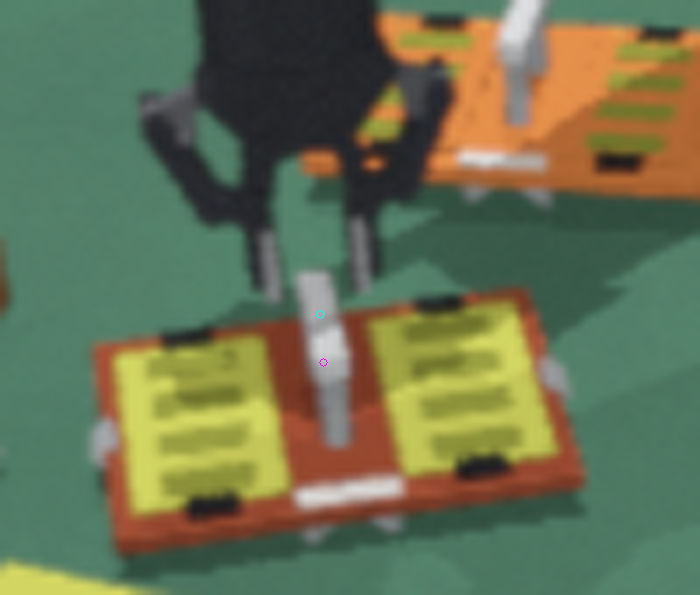

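Run:
```python
from h import *
s=manip.read_camera('scene');t=manip.read_camera('top');x=manip.sense()
print('start tcp scene',proj(s,[[.2367,-.5777,.1929],[.2367,-.5777,.2059]]), 'top now',proj(t,[x['position'],[.4905,-.325,.076]]),x['position'],x['tcp_rot'],x['joint_positions'])
for d in(0,.01,.02,.03,.04): print(d,(proj(s,[np.add(x['position'],[0,0,d])])[0]-[159.5,129.5])*7)
```

```text
start tcp scene [[147.30705095 100.18648904]
 [146.70675976  96.67467881]] top now [[312.07164049 206.13995554]
 [313.15986971 205.65600861]] [ 0.49102079 -0.32522184  0.05038817] [ 3.14124951e+00 -2.16779561e-04  3.52163828e-01] [-7.11333398e-01  9.85349194e-02  1.81526188e+00  2.41827486e-05
  1.22739060e+00  5.07291000e-01]
0 [324.61598507 363.35007656]
0.01 [322.63358247 344.64133598]
0.02 [320.63571122 325.78661142]
0.03 [318.62218955 306.78418754]
0.04 [316.59283285 287.63232198]
```

The fingertips look about 35 mm higher in the scene picture (crop (270,295) and (365,285)) than the reported TCP (crop (323,362)). Closing the gripper will show whether the bar is between the pads.

Call:
step_arm(
  motion=[
    [[25,0,0,0,0],[20,0,0,0,0],[16,0,0,0,0],[10,0,0,0,0],[5,0,0,0,0],[5,0,0,0,0],[5,0,0,0,0]],
  ],
  newtons=60,
)

```text
time_s: 4.3
position: [0.4909, -0.3251, 0.05]
tcp_rot: [-3.141, 0.0, 0.352]
wrist_force: [0.3, -0.4, -0.2]
width: 0.0053
grasp_force: 0.0
```

It missed: the jaw closed to 5 mm on nothing, so the fingers aren't where they're reported. I'll look again with them closed.

Run:
```python
from h import *
import cv2
s=manip.read_camera('scene');t=manip.read_camera('top');x=manip.sense()
b=cv2.resize(s['pixels'][130:215,180:240],(420,595),interpolation=2)
a=cv2.resize(t['pixels'][170:250,275:345],(370,423),interpolation=2)
o=np.zeros((595,790,3),np.uint8);o[:,:420]=b;o[:423,420:]=a
cv2.imwrite('pics/shut.png',o[:,:,::-1])
print(proj(s,[[0.4909,-0.3251,0.05]]))
```

```text
[[205.93230496 181.49063297]]
```

View pics/shut.png

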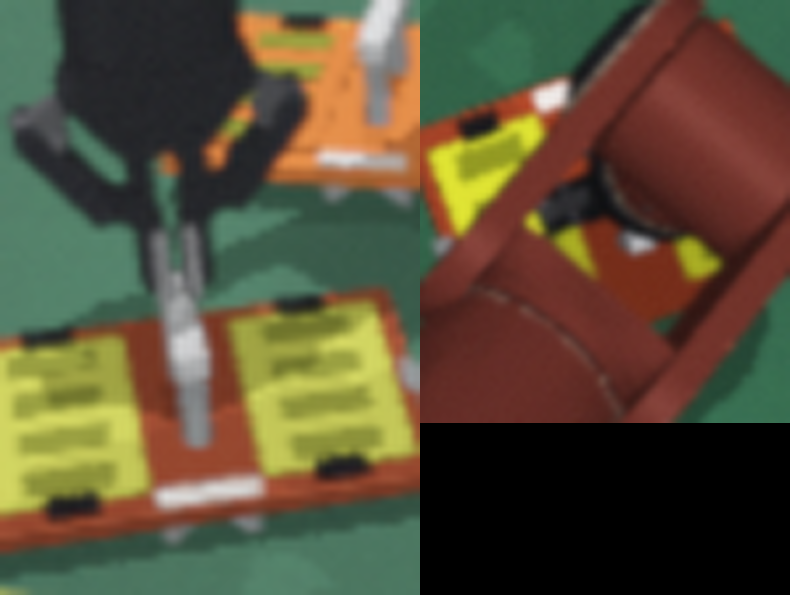

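Run:
```python
from h import *
import cv2
s=manip.read_camera('scene');t=manip.read_camera('top')
M=lambda c:np.array([[c['fx'],0,c['cx']],[0,c['fy'],c['cy']],[0,0,1]])@np.c_[c['R'],c['t']]
X=cv2.triangulatePoints(M(t),M(s),np.array([[302.4],[208.7]]),np.array([[219.3],[144.3]]));X=(X[:3]/X[3]).ravel()
print('knuckle',X,proj(t,[X]),proj(s,[X]))
def ray(c,u,z):
    d=c['R'].T@[(u[0]-c['cx'])/c['fx'],(u[1]-c['cy'])/c['fy'],1];o=-c['R'].T@c['t'];return o+d*(z-o[2])/d[2]
for z in(.05,.06,.07,.08,.09): print(z,ray(s,(204.9,171),z)[:2])
# tcp from 4 known flange? bar/mark in scene crop: bar top near end (190,345), far end(175,272)
print('bar ends scene',ray(s,(206.6,178.8),.076)[:2],ray(s,(204.5,168.5),.076)[:2])
```

```text
knuckle [ 0.47394865 -0.27975756  0.17552933] [[301.56482922 208.85614218]] [[218.56526174 144.25483447]]
0.05 [ 0.43399788 -0.34197494]
0.06 [ 0.44864754 -0.33756708]
0.07 [ 0.4632972  -0.33315922]
0.08 [ 0.47794686 -0.32875137]
0.09 [ 0.49259652 -0.32434351]
bar ends scene [ 0.51311531 -0.31545137] [ 0.45846006 -0.33504954]
```

The knuckle triangulates straight above the reported TCP xy, so the fingers are only high, by about 35 mm. I'll open and come down in small felt steps.

Call:
step_arm(
  motion=[
    [[60,0,0,0,0],[60,0,0,0,0],[60,0,0,0,0],[60,0,0,0,0],[60,0,0,5,0],[60,0,0,5,0],[60,0,0,4,0],[60,0,0,3,0],[60,0,0,2,0],[60,0,0,0,0],[60,0,0,0,0]],
  ],
)

```text
time_s: 5.42
position: [0.4908, -0.3251, 0.0309]
tcp_rot: [-3.141, 0.0, 0.352]
wrist_force: [-0.4, -0.5, -0.7]
width: 0.0598
grasp_force: 0.0
```

Run:
```python
from h import *
import cv2
s=manip.read_camera('scene');x=manip.sense()
b=cv2.resize(s['pixels'][130:215,160:260],(700,595),interpolation=2)
cv2.imwrite('pics/low.png',b[:,:,::-1]);print(x['position'],x['wrist_force'])
```

```text
[ 0.49096958 -0.32522428  0.03116709] [ 0.06620764 -0.31745509 -0.21413869]
```

View pics/low.png

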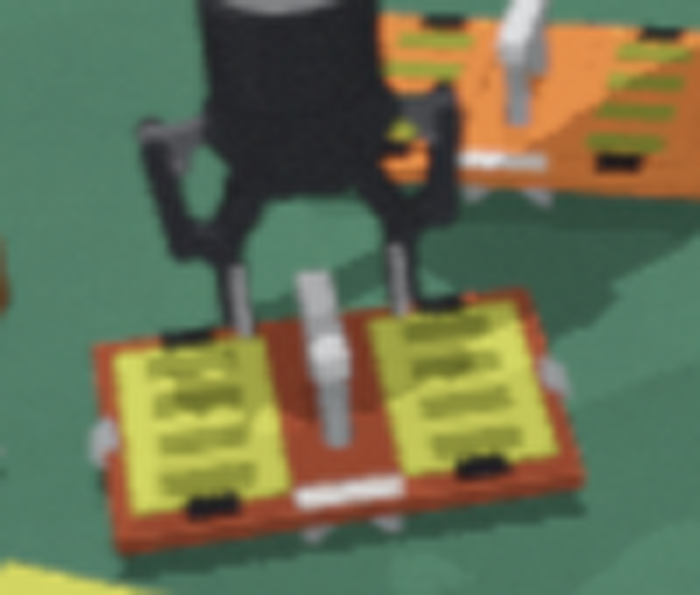

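The tips now straddle the bar at rows 310–333, still about 20 mm above grasp height, with no contact force.

Call:
step_arm(
  motion=[
    [[60,0,0,4,0],[60,0,0,4,0],[60,0,0,4,0],[60,0,0,3,0],[60,0,0,2,0],[45,0,0,0,0],[35,0,0,0,0],[25,0,0,0,0],[18,0,0,0,0],[12,0,0,0,0],[5,0,0,0,0],[5,0,0,0,0],[5,0,0,0,0],[5,0,0,0,0]],
  ],
  newtons=60,
)

```text
time_s: 6.63
position: [0.4911, -0.3252, 0.0146]
tcp_rot: [3.141, -0.0, 0.352]
wrist_force: [-0.8, 1.8, 4.0]
width: 0.0131
grasp_force: 58.9
```

Gripped at 13 mm. I'll lift gently first, then higher.

Call:
step_arm(
  motion=[
    [[5,0,0,-1,0],[5,0,0,-2,0],[5,0,0,-3,0],[5,0,0,-5,0],[5,0,0,-8,0],[5,0,0,-12,0],[5,0,0,-15,0],[5,0,0,-18,0],[5,0,0,-20,0],[5,0,0,-20,0],[5,0,0,-20,0],[5,0,0,-20,0],[5,0,0,-16,0],[5,0,0,-12,0],[5,0,0,-8,0],[5,0,0,-4,0],[5,0,0,0,0],[5,0,0,0,0],[5,0,0,0,0]],
  ],
  newtons=80,
)

```text
time_s: 8.22
position: [0.4903, -0.3246, 0.1964]
tcp_rot: [-3.139, 0.001, 0.352]
wrist_force: [-0.0, 0.1, -5.8]
width: 0.0124
grasp_force: 78.2
```

Run:
```python
from h import *
import cv2
s=manip.read_camera('scene');t=manip.read_camera('top');x=manip.sense()
print(x['position'],x['tcp_rot'],x['wrist_force'],x['torque'],x['width'],x['grasp_force'])
for c in(s,t):
  for l in('pallet_bar','pallet_mark','pallet_strike','pallet'):
    print(l,[(d['xyz'],round(d['confidence'],2)) for d in manip.tip_of(c,l)[:2]])
cv2.imwrite('pics/lift.png',cv2.resize(s['pixels'][60:260,120:320],(600,600),interpolation=2)[:,:,::-1])
```

```text
[ 0.49032718 -0.32471292  0.19659098] [-3.13941945e+00  1.23482169e-03  3.52085917e-01] [ 0.50001154 -0.27142169 -6.20638051] [-0.05371254 -0.02115517 -0.01584512] 0.01248194623620114 78.16797852516174
pallet_bar [([0.2102, -0.2922, 0.0691], 0.63)]
pallet_mark [([0.276, -0.288, 0.0269], 0.9), ([0.5522, -0.2996, 0.2085], 0.86)]
pallet_strike [([0.453, -0.2224, 0.2004], 0.7), ([0.2161, -0.1856, 0.0175], 0.67)]
pallet [([0.4876, -0.3256, 0.1825], 0.97), ([0.2112, -0.2873, -0.0017], 0.87)]
pallet_bar [([0.2146, -0.2919, 0.0679], 0.84), ([0.4888, -0.3267, 0.2542], 0.64)]
pallet_mark [([0.5519, -0.2981, 0.2059], 0.73), ([0.2741, -0.2868, 0.0264], 0.58)]
pallet_strike [([0.4485, -0.225, 0.2025], 0.75)]
pallet [([0.2101, -0.2865, -0.0016], 0.97), ([0.49, -0.3276, 0.1805], 0.75)]
```

View pics/lift.png

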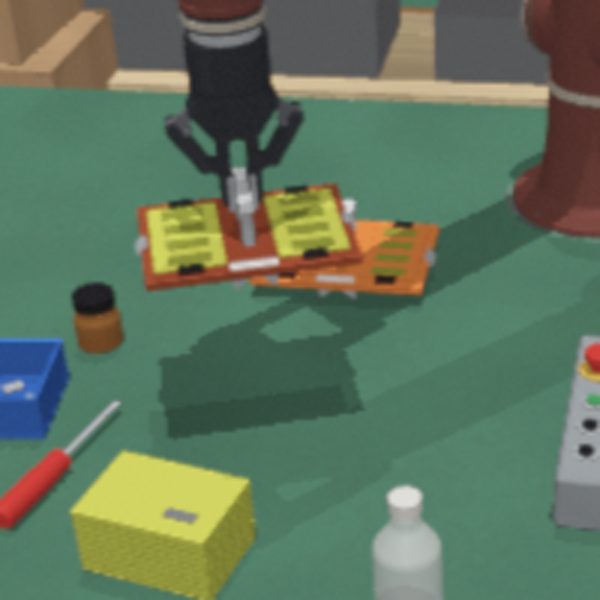

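Lifted level, weight about 5.9 N, so pallet origin z = reported z − 14.5 mm. I'll carry it over to the nest.

Call:
step_arm(
  motion=[
    [[5,2.5,-5.5,-3,0],[5,5,-11,-4,0],[5,8,-16.5,-3,0],[5,10.5,-22,0,0],[5,10.5,-22,0,0],[5,10.5,-22,0,0],[5,10.5,-22,0,0],[5,10.5,-22,0,0],[5,10.5,-22,0,0],[5,10.5,-22,0,0],[5,10.5,-22,0,0],[5,10.5,-22,0,0],[5,10.5,-22,0,0],[5,10.5,-22,0,0],[5,10.5,-22,0,0],[5,10.5,-22,0,0],[5,10.5,-22,0,0],[5,10.5,-22,0,0],[5,10.5,-22,0,0],[5,10.5,-22,0,0]],
  ],
)

```text
time_s: 10.38
position: [0.5321, 0.126, 0.209]
tcp_rot: [-3.141, -0.001, 0.353]
wrist_force: [0.3, 0.3, -6.1]
width: 0.0121
grasp_force: 78.3
```

Call:
step_arm(
  motion=[
    [[5,10.5,-22,0,0],[5,10.5,-22,0,0],[5,10.5,-22,0,0],[5,8,-15,0,0],[5,5,-10,0,0],[5,2.5,-5,0,0],[5,0,0,0,1],[5,0,0,0,3],[5,0,0,0,3],[5,0,0,0,4],[5,0,0,0,4],[5,0,0,0,3],[5,0,0,0,3],[5,0,0,0,2],[5,0,0,0,0],[5,0,0,0,0],[5,0,0,0,0]],
  ],
)

```text
time_s: 11.8
position: [0.5436, 0.2295, 0.2082]
tcp_rot: [3.141, -0.0, -0.05]
wrist_force: [0.3, 0.4, -6.2]
width: 0.0123
grasp_force: 78.3
```

Run:
```python
from h import *
import cv2
s=manip.read_camera('scene');t=manip.read_camera('top');x=manip.sense()
print(x['time_s'],x['position'],np.degrees(x['tcp_rot']),x['wrist_force'],x['torque'],x['width'])
for c in(s,t):
  for l in('pallet_bar','pallet_mark','pallet_strike','pallet'):
    print(l,[(d['xyz'],round(d['confidence'],2)) for d in manip.tip_of(c,l)[:2] if d['xyz'][1]>0])
d=np.array([.544,.2327])-x['position'][:2];y=x['tcp_rot'][2]
print('tool dx,dy mm',1e3*(d@[np.cos(y),np.sin(y)]),1e3*(d@[np.sin(y),-np.cos(y)]))
a=cv2.resize(s['pixels'][120:250,300:470],(785,600),interpolation=2);cv2.imwrite('pics/over.png',a[:,:,::-1])
```

```text
11.9 [0.54362518 0.22977613 0.20817314] [ 1.79994501e+02 -2.32550214e-03 -2.83084503e+00] [ 0.12753088 -0.15208124 -6.27138649] [ 0.00679407  0.0111482  -0.00795746] 0.012550064726555659
pallet_bar []
pallet_mark [([0.6082, 0.2285, 0.2169], 0.87)]
pallet_strike [([0.5489, 0.3382, 0.2138], 0.58)]
pallet [([0.5411, 0.2294, 0.1917], 0.67)]
pallet_bar [([0.5419, 0.2277, 0.2639], 0.89)]
pallet_mark [([0.609, 0.2308, 0.221], 0.77)]
pallet_strike [([0.545, 0.3352, 0.2111], 0.83)]
pallet [([0.5438, 0.2245, 0.1917], 0.77), ([0.6083, 0.2302, 0.2208], 0.72)]
tool dx,dy mm 0.2299614337199139 -2.938810656106087
```

View pics/over.png

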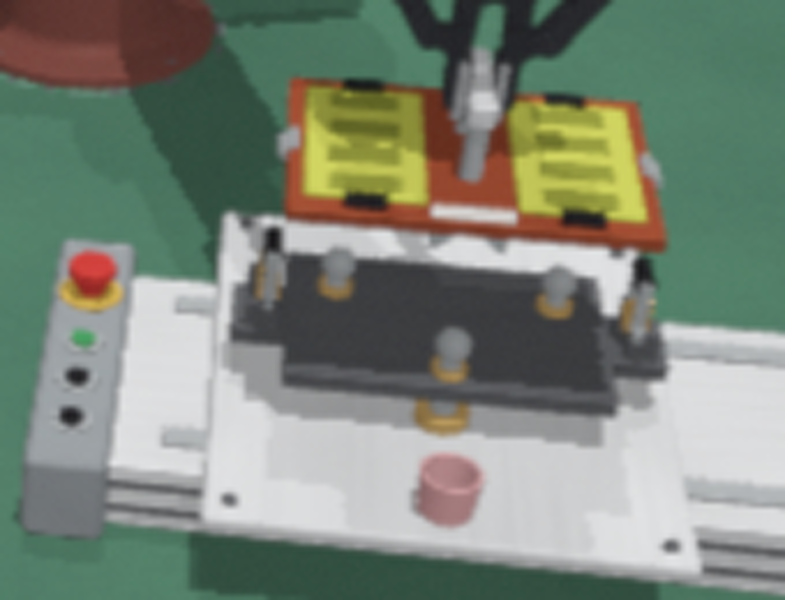

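Pallet level over the nest, white mark on the far (+x) side toward the camera (crop (473,213)), roller catches at (270,260) and (640,285). I'll correct the lateral offset and descend to just above the highest possible contact.

Call:
step_arm(
  motion=[
    [[5,0.5,-1,2,0],[5,0.5,-1,4,0],[5,0,-1,6,0],[5,0,0,6,0],[5,0,0,6,0],[5,0,0,4,0],[5,0,0,3,0],[5,0,0,2,0],[5,0,0,1,0],[5,0,0,0,0],[5,0,0,0,0]],
  ],
)

```text
time_s: 13.22
position: [0.545, 0.2331, 0.1744]
tcp_rot: [-3.141, -0.001, -0.049]
wrist_force: [-0.2, -0.5, -6.6]
width: 0.0127
grasp_force: 78.3
```

Call:
step_arm(
  motion=[
    [[5,0,0,1,0],[5,0,0,1,0],[5,0,0,1,0],[5,0,0,1,0],[5,0,0,1,0],[5,0,0,1,0],[5,0,0,1,0],[5,0,0,1,0]],
  ],
)

```text
time_s: 13.88
position: [0.5447, 0.233, 0.166]
tcp_rot: [3.142, 0.0, -0.049]
wrist_force: [-0.0, 0.1, -6.8]
width: 0.0125
grasp_force: 78.3
```

Call:
step_arm(
  motion=[
    [[5,0,0,1,0],[5,0,0,1,0],[5,0,0,1,0],[5,0,0,1,0],[5,0,0,1,0],[5,0,0,1,0],[5,0,0,0,0]],
  ],
)

```text
time_s: 14.47
position: [0.5446, 0.233, 0.1598]
tcp_rot: [3.141, 0.0, -0.049]
wrist_force: [-0.3, -0.6, -5.5]
width: 0.0124
grasp_force: 78.3
```

Call:
step_arm(
  motion=[
    [[5,0,0,1,0],[5,0,0,1,0],[5,0,0,1,0],[5,0,0,1,0],[5,0,0,1,0],[5,0,0,1,0],[5,0,0,0,0]],
  ],
)

```text
time_s: 15.05
position: [0.5446, 0.233, 0.1537]
tcp_rot: [3.141, 0.001, -0.049]
wrist_force: [-1.2, 0.1, -5.8]
width: 0.0126
grasp_force: 78.3
```

Call:
step_arm(
  motion=[
    [[5,0,0,1,0],[5,0,0,1,0],[5,0,0,1,0],[5,0,0,1,0],[5,0,0,0,0]],
  ],
)

```text
time_s: 15.47
position: [0.5446, 0.233, 0.1497]
tcp_rot: [3.141, 0.001, -0.049]
wrist_force: [0.9, 0.6, -6.5]
width: 0.0125
grasp_force: 78.3
```

Call:
step_arm(
  motion=[
    [[5,0,0,1,0],[5,0,0,1,0],[5,0,0,0,0]],
  ],
)

```text
time_s: 15.72
position: [0.5449, 0.233, 0.1482]
tcp_rot: [3.141, -0.0, -0.049]
wrist_force: [1.3, -0.0, -6.3]
width: 0.0126
grasp_force: 78.4
```

Call:
step_arm(
  motion=[
    [[5,0,0,1,0],[5,0,0,1,0],[5,0,0,0,0]],
  ],
)

```text
time_s: 15.97
position: [0.5453, 0.2331, 0.1478]
tcp_rot: [-3.141, -0.001, -0.049]
wrist_force: [-3.4, -1.9, 3.1]
width: 0.012
grasp_force: 79.6
```

Call:
step_arm(
  motion=[
    [[5,0,0,1,0],[5,0,0,1,0],[5,0,0,0,0]],
  ],
)

```text
time_s: 16.22
position: [0.5455, 0.2338, 0.1465]
tcp_rot: [-3.14, -0.002, -0.049]
wrist_force: [-4.7, 0.2, 6.0]
width: 0.0124
grasp_force: 80.1
```

Call:
step_arm(
  motion=[
    [[5,0,0,1,0],[5,0,0,1,0],[5,0,0,0,0]],
  ],
)

```text
time_s: 16.47
position: [0.5455, 0.234, 0.1448]
tcp_rot: [-3.14, -0.002, -0.049]
wrist_force: [-4.6, -0.1, 7.1]
width: 0.0126
grasp_force: 80.3
```

Contact where predicted (z ≈ 0.148, about 13 N over the weight). I'll ease x back a little and carry on slowly.

Call:
step_arm(
  motion=[
    [[5,-0.5,0,1,0],[5,-0.5,0,1,0],[5,0,0,0,0]],
  ],
)

```text
time_s: 16.72
position: [0.5451, 0.2341, 0.1422]
tcp_rot: [-3.139, -0.004, -0.049]
wrist_force: [-0.1, 1.0, 1.1]
width: 0.0121
grasp_force: 79.3
```

Call:
step_arm(
  motion=[
    [[5,0,0,1,0],[5,0,0,1,0],[5,0,0,0,0]],
  ],
)

```text
time_s: 16.97
position: [0.5443, 0.2325, 0.1367]
tcp_rot: [3.141, -0.001, -0.05]
wrist_force: [6.3, -2.7, -9.5]
width: 0.0123
grasp_force: 77.8
```

Call:
step_arm(
  motion=[
    [[5,0.3,0,0.5,0],[5,0.2,0,0.5,0],[5,0,0,0.5,0],[5,0,0,0,0]],
  ],
)

```text
time_s: 17.3
position: [0.544, 0.2325, 0.1332]
tcp_rot: [3.14, 0.001, -0.05]
wrist_force: [6.0, 1.9, -11.0]
width: 0.0124
grasp_force: 78.8
```

Call:
step_arm(
  motion=[
    [[5,0,0,0.5,0],[5,0,0,0.5,0],[5,0,0,0,0]],
  ],
)

```text
time_s: 17.55
position: [0.5441, 0.2326, 0.1331]
tcp_rot: [3.14, 0.001, -0.049]
wrist_force: [5.3, 0.5, -10.3]
width: 0.0123
grasp_force: 79.0
```

Call:
step_arm(
  motion=[
    [[5,0,0,0.5,0],[5,0,0,0.5,0],[5,0,0,0,0],[5,0,0,0,0]],
  ],
)

```text
time_s: 17.88
position: [0.5441, 0.2326, 0.1331]
tcp_rot: [3.141, 0.001, -0.049]
wrist_force: [5.1, 1.0, -10.5]
width: 0.0122
grasp_force: 79.0
```

Call:
step_arm(
  motion=[
    [[5,0,0,0.5,0],[5,0,0,0.5,0],[5,0,0,0,0],[5,0,0,0,0]],
  ],
)

```text
time_s: 18.22
position: [0.5442, 0.2328, 0.1331]
tcp_rot: [3.141, 0.0, -0.049]
wrist_force: [4.8, -1.0, -9.0]
width: 0.0124
grasp_force: 79.2
```

Call:
step_arm(
  motion=[
    [[5,0,0,0.7,0],[5,0,0,0.7,0],[5,0,0,0.6,0],[5,0,0,0,0],[5,0,0,0,0]],
  ],
)

```text
time_s: 18.63
position: [0.5445, 0.233, 0.1329]
tcp_rot: [3.141, -0.001, -0.049]
wrist_force: [-0.5, -4.0, 1.8]
width: 0.0123
grasp_force: 80.7
```

Run:
```python
from h import *
s=manip.read_camera('scene');t=manip.read_camera('top');x=manip.sense()
print(x['time_s'],x['position'],np.degrees(x['tcp_rot']),x['wrist_force'],x['torque'],x['width'])
for c in(s,t):
  for l in('pallet','pallet_mark','pallet_strike'):
    print(l,[(d['xyz'],round(d['confidence'],2)) for d in manip.tip_of(c,l)[:2] if d['xyz'][1]>0])
```

```text
18.7333 [0.54448401 0.23296975 0.13280998] [ 1.79989995e+02 -3.36317096e-02 -2.82232408e+00] [-0.71488923 -2.70257855  3.85134178] [-0.5870529   0.14897612 -0.0468984 ] 0.012457282693208848
pallet [([0.5435, 0.2328, 0.1188], 0.64)]
pallet_mark [([0.6086, 0.2341, 0.1418], 0.75)]
pallet_strike [([0.5487, 0.3379, 0.1341], 0.65)]
pallet [([0.5446, 0.2266, 0.1198], 0.86)]
pallet_mark [([0.6067, 0.234, 0.1446], 0.73)]
pallet_strike [([0.5413, 0.3398, 0.1388], 0.85)]
```

Firm stop felt: z holds at 0.133 as the force goes from −10 to +4 N. A lateral −y force and a roll moment remain, so I'll relieve y a touch and press slightly more to check the seating.

Call:
step_arm(
  motion=[
    [[5,0,0.3,0.3,0],[5,0,0.3,0.3,0],[5,0,0,0,0],[5,0,0,0,0]],
  ],
)

```text
time_s: 19.37
position: [0.5446, 0.233, 0.1328]
tcp_rot: [-3.14, -0.001, -0.049]
wrist_force: [-2.6, -2.4, 7.2]
width: 0.0123
grasp_force: 81.5
```

```bash
python3 -c "
from h import *
x=manip.sense();print(x['time_s'],x['position'],np.degrees(x['tcp_rot']),x['wrist_force'],x['torque'])"
```

```text
19.3667 [0.54456794 0.23302203 0.13276061] [-1.79932470e+02 -5.39652468e-02 -2.81758149e+00] [-2.63524098 -2.37780579  7.22727649] [-0.42324323  0.45084457 -0.09205195]
```

Seated: another 0.6 mm of command moved it only 0.1 mm, with 7 N at the wrist. Now I'll ease the push off, open, and check before withdrawing.

Call:
step_arm(
  motion=[
    [[5,-0.2,0.2,-0.3,0],[5,0,0,-0.3,0],[5,0,0,0,0],[5,0,0,0,0]],
  ],
)

```text
time_s: 19.7
position: [0.5446, 0.233, 0.1328]
tcp_rot: [-3.14, -0.001, -0.049]
wrist_force: [-0.1, -0.8, 7.0]
width: 0.0126
grasp_force: 81.2
```

Call:
step_arm(
  motion=[
    [[14,0,0,0,0],[18,0,0,0,0],[24,0,0,0,0],[30,0,0,0,0],[36,0,0,0,0],[40,0,0,0,0],[40,0,0,0,0],[40,0,0,0,0]],
  ],
  newtons=20,
)

```text
time_s: 20.37
position: [0.5439, 0.2323, 0.1314]
tcp_rot: [-3.142, 0.0, -0.049]
wrist_force: [0.8, -0.4, 0.1]
width: 0.0401
grasp_force: 0.0
```

```bash
python3 -c "
from h import *
x=manip.sense();print(x['time_s'],x['position'],np.degrees(x['tcp_rot']),x['wrist_force'],x['torque'],x['width'],x['grasp_force'])"
```

```text
20.3667 [0.54394242 0.23227224 0.13142995] [-1.79998688e+02  1.77366325e-02 -2.82680158e+00] [ 0.81747966 -0.38813743  0.14653538] [ 0.01137921 -0.02105984  0.01976515] 0.040088068533139294 0.0
```

Released cleanly with no forces. Now I'll withdraw straight up.

Call:
step_arm(
  motion=[
    [[50,0,0,-2,0],[50,0,0,-5,0],[50,0,0,-10,0],[50,0,0,-20,0],[50,0,0,-25,0],[50,0,0,-30,0],[50,0,0,-30,0],[50,0,0,-20,0],[50,0,0,-10,0],[50,0,0,0,0],[50,0,0,0,0],[50,0,0,0,0]],
  ],
)

```text
time_s: 21.37
position: [0.5432, 0.232, 0.2815]
tcp_rot: [3.141, 0.003, -0.049]
wrist_force: [-0.1, 0.2, -0.2]
width: 0.0499
grasp_force: 0.0
```

Run:
```python
from h import *
import cv2
s=manip.read_camera('scene');t=manip.read_camera('top');x=manip.sense()
print(x['time_s'],x['position'],x['wrist_force'])
for c in(s,t):
  for l in('pallet','pallet_mark','pallet_bar'):
    print(l,[(d['xyz'],round(d['confidence'],2)) for d in manip.tip_of(c,l)[:2] if d['xyz'][1]>0])
a=cv2.resize(s['pixels'][110:250,300:480],(771,600),interpolation=2);cv2.imwrite('pics/done.png',a[:,:,::-1])
```

```text
21.4667 [0.54309176 0.23199658 0.28104986] [-0.56657284 -0.46120154 -0.08003024]
pallet [([0.5423, 0.2325, 0.1201], 0.92)]
pallet_mark [([0.6087, 0.2341, 0.1434], 0.57)]
pallet_bar [([0.5434, 0.2344, 0.1839], 0.88)]
pallet [([0.5493, 0.2278, 0.1177], 0.86)]
pallet_mark [([0.608, 0.2315, 0.1469], 0.97)]
pallet_bar [([0.5437, 0.2315, 0.191], 0.58)]
```

View pics/done.png

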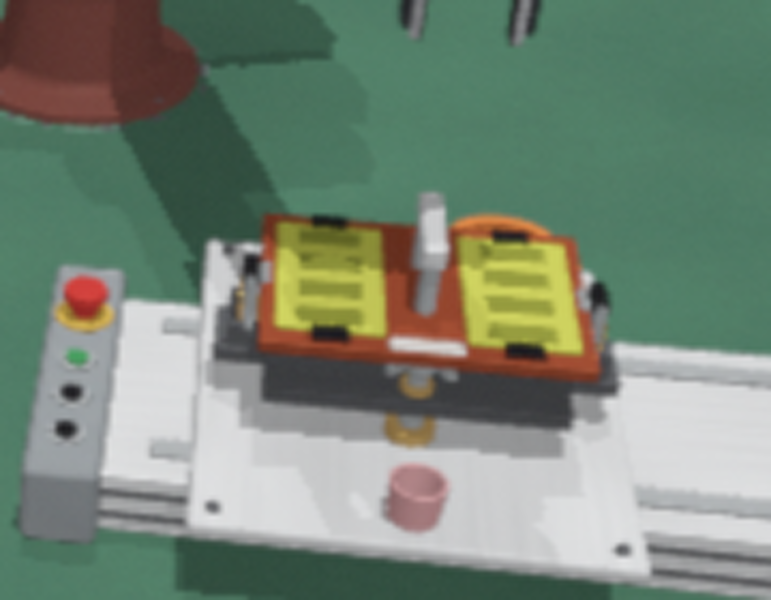

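The pallet sits level on the nest with both rollers closed over the strikes (crop (245,280) and (598,305)). The mark is on the +x side (427,345), the cup hasn't moved, and the gripper is clear.

```bash
python3 -c "
from bench import manip
print(manip.hand_in())"
```

```text
the job is handed in; nothing more can be done
None
```

The pallet is seated level on the three balls with its white mark on the far side and the gripper clear, and the job was handed in at about 21.5 s; the first grasp closed above the bar and missed because the fingers sit about 35 mm higher than the reported TCP, so I regripped lower.

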